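# Part two nested reducing bushes and put each in its size row

## Robot

A 6-joint arm with a two-finger parallel gripper is mounted at the origin on a cart in front of the work surface, level with it; the furniture and walls round the work are solid. World frame = base frame: x ahead of the robot, y to its left, z up, the work surface at z = 0. Lengths are in m, angles in rad, forces in N, time in s.
With the tool pointing down it reaches from about 0.375 to 0.9 m from the base axis. Payload 3.1 kg.
Tool frame: the origin (TCP) lies at the very end of the fingers, on their centre line; the grasp point (between the pads) lies 19 mm behind it (hold_point_z is the distance from the TCP to the grasp point, in m); x points along the fingers, y is the direction in which the jaws open and shut, and the axes are right-handed (so a half turn about x gives the same grasp; the last joint's range is limited). The gripper opens to 87 mm and grips with 3 to 60 N. Pads are 19 mm wide; open, the fingers measure 117 mm over their backs; the gripper's body (75 mm by 190 mm) begins 51 mm behind the grasp point.
Start: joints at [1.093, 0.527, 1.433, -0, 1.181, -0.178], TCP at [0.184, 0.597, 0.223] pointing down, gripper open.
Joint ranges: [-3.08, 3.08], [-0.75, 2.2], [0.22, 2.44], [-1.43, 4.57], [0, 2.65], [-2.85, 2.85]. Speed limits (rad/s): [2.79, 2.79, 3.14, 3.14, 3.14, 3.14].

## Interface

Orientations are given as a unit quaternion [x, y, z, w].
In Python, from rig import * gives the robot as it stands.
- The arm moves only by the tool send_rows, never from a script. Its argument "steps" is a list that holds one entry, the list of rows, each a list of 6 numbers: the shift along the tool's x, y, z in cm, then the turn, a rotation vector about the tool's x, y, z in units of 6 degrees (1.0 is 6 degrees). In form: [[[x, y, z, wx, wy, wz], ...]]. A call has 1 to 8 rows; each row shifts and turns the pose as measured when the row begins, along the tool's axes as they then stand; what a row does not reach is not made up. A row lasts 1/12 s, in which the tool goes at most 41.7 mm and 7.16 degrees, less where a joint would pass 70% of its speed; a pose out of reach is approached as far as the arm can. A call is refused whole if a number of a shift passes 4.17 or a number of a turn 1, either way. A call with a gripper value outside its range is refused whole. "gripper" is the closure, from 0 (fully open) to 1 (shut), set as the call begins (left out, the last holds). The fingers move at their own pace and stop on an object; "force" is the grip in N (left out, the last holds). Time passes only in rows, so rows that do not move let the fingers close. It gives the time, the measured TCP pose, the force and the opening at its end, in the units of the state.
- get_obs(): the state, without advancing time (a new reading comes with each control period).
- camera(name): name is "scene" or "top"; returns (picture, depth): 400x640x3 uint8, red, green, blue; 400x640 float32, m along the optical axis (not along the pixel's ray), 0 where there is no reading.
- camera_params(name): a dict with "intrinsics" (3x3 intrinsics, pixels), "D" ([k1, k2, p1, p2, k3] as OpenCV has them; the pictures are not rectified), "position" and "attitude" of the camera in the world. Camera axes: x right, y down, z forward; pixel columns grow to the right and rows downward; lengths in m; the calibration is good to about 2 mm. A picture is of the moment at which its call begins. camera_params takes no time and is no camera call.
- hand_in(): hands the job in, once; it reports no verdict.
The state is a dict: "time": time; "q": joint angles; "joint_velocities": joint speeds; "joint_torque": joint torques, N m; "position": TCP position; "tool_rot": TCP orientation; "ft_force": force on the tool from outside, world axes, zero at the start; "moment": the same for the moment, N m; "grip_width": finger opening in m.
Only numpy, scipy, OpenCV 4.12 (cv2) and the standard library are available. Lean on these libraries where they do the work, as an engineer would, in place of code of your own. Each camera call takes 0.05 s, during which the arm holds its last target.

## Task

A small reducing bush has been left standing inside a large one on the grinder stand. Pull the two apart and stand each upright, centred on the empty marked place at the near end of its own size row: the large bush in the tray that holds the large bushes, the small bush in the tray that holds the small ones. Let go of both.

Things in the scene. Friction and masses are not known exactly. Their poses are not given: they have to be found in the camera images.
- large_bush: large loose steel bush, a plain round tube standing upright on the stand: 50 mm outside diameter, 36 mm bore, 40 mm high, open at both ends, about 0.2 kg. Origin at the centre of its underside, z along its axis, up. At the start the small bush stands inside it.
- small_bush: small loose steel bush, a plain round tube: 30 mm outside diameter, 16 mm bore, 72 mm high, about 0.15 kg. Origin at the centre of its underside, z along its axis, up. At the start it stands on the stand inside the large bush with 3 mm of play all round; its top 32 mm stick out and can be gripped; it comes out straight up.
- large_place (a point): centre of the empty place in the large row, on its tray's floor (3 mm above the stand), marked by a dark disc 56 mm across. Site x runs along the row, away from the robot: two large bushes are screwed down at +62 and +124 mm, so jaws best close along the point's y. Tray: fixed, grey, 194 x 82 mm, rim 8 mm high. The two trays lie about 105 mm apart in y; which one is on the left varies.
- small_place (a point): centre of the empty place in the small row, on its tray's floor (3 mm above the stand), marked by a dark disc 36 mm across. Site x runs along the row, away from the robot: two small bushes (30 mm across, 72 mm high) are screwed down at +62 and +124 mm, so jaws best close along the point's y. Tray like the other: fixed, grey, 194 x 82 mm, rim 8 mm high.
There are look-alikes about, which are no part of the job. What is shaped like the large_bush but purple is not meant.

How it is judged:
By the outcome, as a careful person would: the job done as asked, in the order asked, and still so for the second after the job is handed in, with the robot touching nothing.
It also fails if it takes over 51 s, if anything falls off the work surface, if the arm or the gripper's body presses on something with over 40 N, if the wrist force passes 120 N, or if a joint passes its speed limit or range.

## Working session

There is one attempt and no reset: what is moved stays moved. The work goes in short steps, Python scripts to look and compute and a tool call to move; the robot and the scene stay as the last step left them, time stands still between calls to the robot, and variables do not carry over. Pictures are saved under pics/ and viewed, and the job is handed in when it is done.

Besides the shell and the picture viewer there is one more tool, called after "Request:" by a JSON object that holds its "method" and its "body", one argument or row to a line. send_rows: Moves the arm, as the interface text tells. Its arguments: {"type":"object","properties":{"steps":{"type":"array"},"gripper":{"type":"number"},"force":{"type":"number"}},"required":["steps"]}

```bash
ls; mkdir -p pics; python3 - <<'E'
from rig import *
import cv2
print(get_obs())
for n in("scene","top"):
    p,d=camera(n); cv2.imwrite(f"pics/{n}0.png",p[:,:,::-1]); 
    import numpy as np; np.savez(f"{n}0.npz",p=p,d=d); print(camera_params(n))
E
```

```text
pics
{'time': 0.0, 'q': array([ 1.09347536e+00,  5.28465254e-01,  1.43391195e+00, -1.17928809e-05,
        1.18141714e+00, -1.78491761e-01]), 'joint_velocities': array([-0.00143884,  0.00073042, -0.00283207, -0.00103069,  0.001191  ,
       -0.00132516]), 'joint_torque': array([ 1.29413103e-03, -4.40036201e+01, -1.76591223e+01,  6.33790484e-02,
        5.81736490e-02, -1.62359333e-04]), 'position': array([0.18362287, 0.59663705, 0.22156915]), 'tool_rot': array([ 0.10451959,  0.69947533, -0.10599596,  0.69898124]), 'ft_force': array([-0.82835091, -0.34841632,  0.09560714]), 'moment': array([-0.00665182, -0.00143559,  0.01459789]), 'grip_width': 0.08705861073718867}
{'intrinsics': array([[477.10224238,   0.        , 321.12757617],
       [  0.        , 477.10224238, 196.68038605],
       [  0.        ,   0.        ,   1.        ]]), 'D': array([-0.07756848,  0.        ,  0.        ,  0.        ,  0.        ]), 'position': array([ 0.0719548 , -0.6872586 ,  0.52858953]), 'attitude': array([ 0.83947092, -0.28429787,  0.14696278, -0.43916425])}
{'intrinsics': array([[499.84445119,   0.        , 314.07627124],
       [  0.        , 499.84445119, 203.42148481],
       [  0.        ,   0.        ,   1.        ]]), 'D': array([-0.06932558,  0.        ,  0.        ,  0.        ,  0.        ]), 'position': array([ 0.47157409, -0.0886763 ,  0.92627748]), 'attitude': array([ 0.70970655, -0.70397295,  0.02702175, -0.00291879])}
```

View pics/scene0.png

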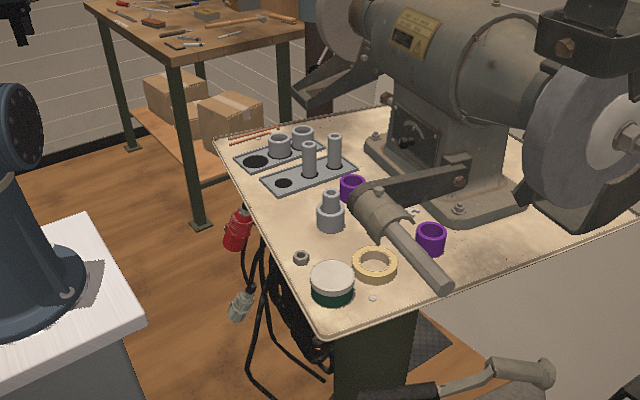

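View pics/top0.png

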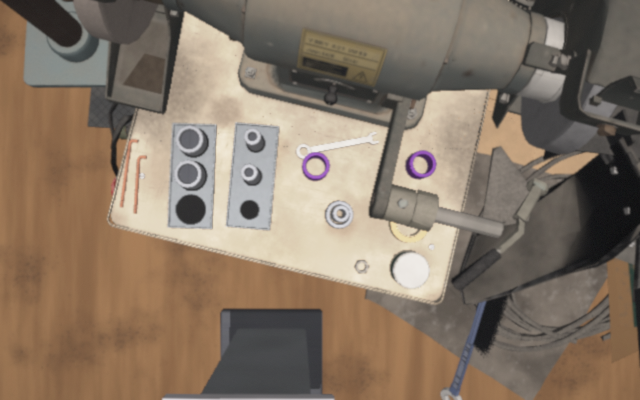

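Top view: nested bushes at (339,214), large place at (190,208), small place at (249,210). There are purple decoys at (316,166) and (421,164), and the grinder's rest arm is at about (395,160).

```bash
cat > h.py <<'E'
from rig import *
import numpy as np, cv2
from scipy.spatial.transform import Rotation as R
def ray(n,uv,z):
    c=camera_params(n); uv=np.asarray(uv,float).reshape(-1,1,2)
    m=cv2.undistortPoints(uv,c["intrinsics"],c["D"])[:,0]
    d=R.from_quat(c["attitude"]).apply(np.c_[m,np.ones(len(m))])
    o=np.asarray(c["position"]); return o+d*((z-o[2])/d[:,2])[:,None]
def pix(n,P):
    c=camera_params(n); r=R.from_quat(c["attitude"]).inv()
    return cv2.projectPoints(r.apply(np.atleast_2d(P)-c["position"]),np.zeros(3),np.zeros(3),c["intrinsics"],c["D"])[0][:,0]
def cloud(n,d):
    c=camera_params(n); v,u=np.mgrid[0:400,0:640]
    m=cv2.undistortPoints(np.stack([u,v],-1).reshape(-1,1,2).astype(float),c["intrinsics"],c["D"])[:,0]
    p=np.c_[m,np.ones(len(m))]*d.reshape(-1,1)
    return (R.from_quat(c["attitude"]).apply(p)+c["position"]).reshape(400,640,3)
E
python3 - <<'E'
from h import *
for n in("top","scene"):
    f=np.load(n+"0.npz");p,d=f["p"],f["d"];C=cloud(n,d)
    print(n)
    g=cv2.cvtColor(p,cv2.COLOR_RGB2GRAY)
    ok=(g<60)
    cn,_=cv2.findContours(ok.astype(np.uint8),cv2.RETR_LIST,cv2.CHAIN_APPROX_NONE)
    for c in cn:
        if 60<cv2.contourArea(c)<1500 and len(c)>5:
            e=cv2.fitEllipse(c); P=ray(n,e[0],.003)[0]
            if .3<P[0]<.7 and -.2<P[1]<.5: print("dark",np.round(e[0],1),np.round(e[1],1),P.round(4))
    # elevated points on work surface
    for lo,hi in((.03,.046),(.064,.08)):
        m=(abs(C[...,2]-(lo+hi)/2)<(hi-lo)/2)&(d>0)&(C[...,0]>.3)&(C[...,0]<.75)&(abs(C[...,1]-.05)<.3)
        k,l,s,ce=cv2.connectedComponentsWithStats(m.astype(np.uint8))
        for i in range(1,k):
            if s[i,4]>40:
                Q=C[l==i]; print(lo,ce[i].round(1),s[i],Q.min(0).round(3),Q.max(0).round(3), p[l==i].mean(0).round())
f=np.load("top0.npz")["p"]
cv2.imwrite("pics/crop.png",cv2.resize(f[110:290,100:460,::-1],None,fx=2.2,fy=2.2,interpolation=cv2.INTER_CUBIC))
f=np.load("scene0.npz")["p"]
cv2.imwrite("pics/crop2.png",cv2.resize(f[110:310,210:480,::-1],None,fx=2.9,fy=2.9,interpolation=cv2.INTER_CUBIC))
E
```

```text
top
dark [280.4 311.3] [  3.2 105.6] [ 0.3121 -0.0597  0.003 ]
dark [249.2 209.3] [15.7 16. ] [ 0.499  -0.0005  0.003 ]
dark [190.4 209. ] [26.6 26.8] [0.4985 0.1077 0.003 ]
dark [138.  143.2] [44.5 73.8] [0.6197 0.2075 0.003 ]
0.03 [249.9  72.6] [245  69  10   8  53] [ 0.74  -0.008  0.031] [0.75  0.008 0.043] [140. 135. 128.]
0.03 [298.4  86.9] [272  69  56  30 322] [ 0.702 -0.14   0.03 ] [ 0.75  -0.041  0.046] [81. 81. 77.]
0.03 [358.2 103.6] [337  96  45  15 242] [ 0.68 -0.24  0.03] [ 0.703 -0.158  0.046] [80. 80. 77.]
0.03 [189.4 138.9] [175 125  30  29 626] [0.598 0.08  0.03 ] [0.648 0.129 0.046] [139. 139. 143.]
0.03 [315.8 165.4] [302 152  28  28 314] [ 0.553 -0.145  0.03 ] [ 0.602 -0.097  0.043] [152. 103. 174.]
0.03 [187.8 173.7] [174 160  29  28 637] [0.536 0.081 0.03 ] [0.584 0.13  0.046] [142. 142. 146.]
0.03 [339.3 214.5] [326 201  28  28 295] [ 0.466 -0.188  0.032] [ 0.514 -0.14   0.044] [195. 193. 194.]
0.064 [135.7  92.6] [ 109   73   53   36 1000] [0.67  0.146 0.068] [0.729 0.236 0.08 ] [108. 101.  92.]
0.064 [303.6  82.7] [280  75  49  16 132] [ 0.707 -0.141  0.064]
[... 1745 characters left out ...]
.9] [387 127  12  16  79] [ 0.713 -0.099  0.064] [ 0.728 -0.054  0.08 ] [70. 65. 58.]
0.064 [334.6 137.7] [328 132  14  13 135] [ 0.606 -0.028  0.064] [0.635 0.005 0.077] [132. 127. 122.]
0.064 [309.  145.6] [302 140  15  13 151] [ 0.544 -0.02   0.064] [0.573 0.008 0.076] [132. 127. 123.]
0.064 [419.5 157.3] [405 145  32  24 208] [ 0.685 -0.223  0.064] [ 0.708 -0.127  0.08 ] [54. 51. 46.]
0.064 [331.  193.8] [323 188  17  13 179] [ 0.476 -0.179  0.064] [ 0.504 -0.15   0.074] [140. 135. 130.]
0.064 [396.7 199. ] [392 196  11   8  48] [ 0.552 -0.25   0.064] [ 0.575 -0.245  0.08 ] [52. 50. 46.]
0.064 [353.  211.6] [347 203  13  19  75] [ 0.478 -0.25   0.066] [ 0.486 -0.211  0.08 ] [55. 52. 46.]
```

View pics/crop.png

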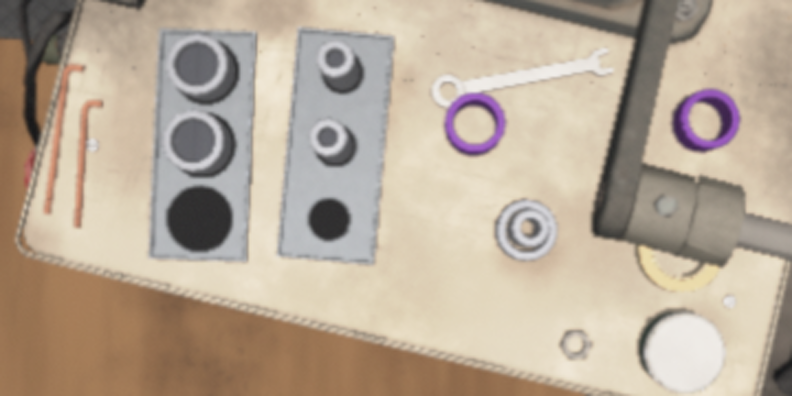

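View pics/crop2.png

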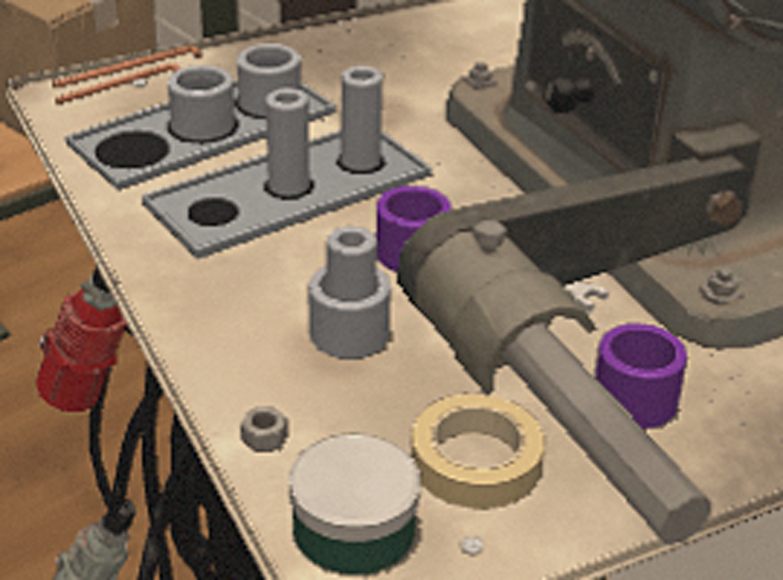

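```bash
cat >> h.py <<'E'
def rings(n,p,cs,z,r,win):
    "outer top-edge ellipse centre of grey ring near world pt"
    pass
E
python3 - <<'E'
from h import *
o=get_obs(); print(R.from_quat(o["tool_rot"]).as_matrix().round(3))
for n in("top","scene"):
    f=np.load(n+"0.npz");p,d=f["p"],f["d"];C=cloud(n,d)
    # precise ring centers by top surface depth points: minEnclosingCircle of xy
    for nm,(x,y),z in(("sm",(.491,-.164),.072),("lg",(.490,-.164),.040),("S1",(.559,-.006),.075),("S2",(.6215,-.0105),.075),("L1",(.56,.105),.043),("L2",(.622,.104),.043)):
        m=(abs(C[...,2]-z)<.006)&(np.hypot(C[...,0]-x,C[...,1]-y)<.032)
        c,r=cv2.minEnclosingCircle(C[m][:,:2].astype(np.float32)); print(n,nm,np.round(c,4),round(r,4),C[m][:,2].mean().round(4))
    m=(d>0)&(C[...,0]>.35)&(C[...,0]<.66)&(C[...,1]<-.17)&(C[...,1]>-.36)&(C[...,2]>.02)
    Q=C[m]
    for a in np.arange(.36,.66,.03):
        s=Q[abs(Q[:,0]-a)<.015]; s=s[(abs(s[:,0]-.49)>.03)|(s[:,1]<-.195)]
        if len(s): print(round(a,2),[ (round(b,2),s[abs(s[:,1]-b)<.01][:,2].max().round(3)) for b in np.arange(-.34,-.17,.02) if (abs(s[:,1]-b)<.01).any()])
E
```

```text
[[-0.001  0.294  0.956]
 [-0.002  0.956 -0.294]
 [-1.    -0.002 -0.   ]]
top sm [ 0.4916 -0.1644] 0.0147 0.0718
top lg [ 0.4906 -0.1644] 0.025 0.0397
top S1 [ 0.5604 -0.0058] 0.0151 0.0745
top S2 [ 0.6227 -0.0105] 0.0153 0.0742
top L1 [0.5607 0.1063] 0.0256 0.042
top L2 [0.6228 0.1049] 0.0254 0.0421
0.36 [(np.float64(-0.32), np.float64(0.041)), (np.float64(-0.3), np.float64(0.043)), (np.float64(-0.28), np.float64(0.044)), (np.float64(-0.26), np.float64(0.041))]
0.39 [(np.float64(-0.32), np.float64(0.044)), (np.float64(-0.3), np.float64(0.044)), (np.float64(-0.28), np.float64(0.044)), (np.float64(-0.26), np.float64(0.043))]
0.42 [(np.float64(-0.32), np.float64(0.042)), (np.float64(-0.3), np.float64(0.043)), (np.float64(-0.28), np.float64(0.043)), (np.float64(-0.26), np.float64(0.041))]
0.45 [(np.float64(-0.32), np.float64(0.093)), (np.float64(-0.3), np.float64(0.09)), (np.float64(-0.28), np.float64(0.023)), (np.float64(-0.26), np.float64(0.025))]
0.48 [(np.float64(-0.34), np.float64(0.097)), (np.float64(-0.32), np.float64(0.114)), (np.float64(-0.3), np.float64(0.114)), (np.float64(-0.
[... 3521 characters left out ...]
.109))]
0.6 [(np.float64(-0.34), np.float64(0.042)), (np.float64(-0.32), np.float64(0.042)), (np.float64(-0.3), np.float64(0.041)), (np.float64(-0.28), np.float64(0.038)), (np.float64(-0.26), np.float64(0.107)), (np.float64(-0.24), np.float64(0.109))]
0.63 [(np.float64(-0.26), np.float64(0.279)), (np.float64(-0.24), np.float64(0.266))]
0.66 [(np.float64(-0.34), np.float64(0.275)), (np.float64(-0.32), np.float64(0.275)), (np.float64(-0.3), np.float64(0.281)), (np.float64(-0.28), np.float64(0.29)), (np.float64(-0.26), np.float64(0.315)), (np.float64(-0.24), np.float64(0.309)), (np.float64(-0.22), np.float64(0.303)), (np.float64(-0.2), np.float64(0.294)), (np.float64(-0.18), np.float64(0.295))]
```

Request:
{"method": "send_rows", "body": {
  "steps": [
    [[0,-2.6,3.0,0,0,0],[0,-2.6,3.0,0,0,0],[0,-2.6,3.0,0,0,0],[0,-2.6,3.0,0,0,0],[0,-2.6,3.0,0,0,0],[0,-2.6,3.0,0,0,0],[0,-2.6,3.0,0,0,0],[0,-2.6,3.0,0,0,0]]
  ],
  "gripper": 0,
  "force": 25
}}

```text
time: 0.77
position: [0.3527, 0.324, 0.2175]
tool_rot: [0.1, 0.701, -0.1, 0.699]
ft_force: [0.5, 0.2, -1.0]
grip_width: 0.087
```

```bash
cat >> h.py <<'E'
def to(P,yaw):
    o=get_obs(); M=R.from_quat(o["tool_rot"]).as_matrix(); p=np.array(o["position"])
    y0=np.degrees(np.arctan2(M[1,1],M[0,1]))
    T=np.column_stack([[0,0,-1],[np.cos(np.radians(yaw)),np.sin(np.radians(yaw)),0],[np.sin(np.radians(yaw)),-np.cos(np.radians(yaw)),0]])
    print("t",round(o["time"],2),"pos",p.round(4),"yaw",round(y0,2),"width",round(o["grip_width"],4),"F",np.round(o["ft_force"],1),"q",np.round(o["q"],2))
    print("shift cm (now axes)",(M.T@(np.array(P)-p)*100).round(2),"turn units",(np.degrees(R.from_matrix(M.T@T).as_rotvec())/6).round(2), "shift in goal axes",(T.T@(np.array(P)-p)*100).round(2))
E
python3 -c "
from h import *
to([.491,-.164,.2],0)"
```

```text
t 0.77 pos [0.3527 0.324  0.2175] yaw 73.8 width 0.087 F [ 0.5  0.2 -1. ] q [ 0.51  0.34  1.79  0.    1.01 -0.78]
shift cm (now axes) [  1.68 -43.    26.9 ] turn units [12.3  -0.03  0.03] shift in goal axes [ 1.75 13.83 48.8 ]
```

Request:
{"method": "send_rows", "body": {
  "steps": [
    [[0.1,-3.4,2.1,0,0,0],[0.1,-3.4,2.1,0,0,0],[0.1,-3.4,2.1,0,0,0],[0.1,-3.4,2.1,0,0,0],[0.1,-3.4,2.1,0,0,0],[0.1,-3.4,2.1,0,0,0],[0.1,-3.4,2.1,0,0,0],[0.1,-3.4,2.1,0,0,0]]
  ]
}}

```text
time: 1.43
position: [0.4413, 0.0029, 0.2082]
tool_rot: [0.1, 0.701, -0.099, 0.699]
ft_force: [0.8, 1.0, -0.8]
grip_width: 0.0871
```

Request:
{"method": "send_rows", "body": {
  "steps": [
    [[0,0,0,1,0,0],[0,0,0,1,0,0],[0,0,0,1,0,0],[0,0,0,1,0,0],[0,0,0,1,0,0],[0,0,0,1,0,0],[0,0,0,1,0,0],[0,0,0,1,0,0]]
  ]
}}

```text
time: 2.1
position: [0.4441, -0.0098, 0.2064]
tool_rot: [0.392, 0.589, -0.393, 0.588]
ft_force: [-0.4, -1.6, 0.5]
grip_width: 0.0872
```

Request:
{"method": "send_rows", "body": {
  "steps": [
    [[0,0,0,1,0,0],[0,0,0,1,0,0],[0,0,0,1,0,0],[0,0,0,1,0,0],[0,0,0,0.8,0,0]]
  ]
}}

```text
time: 2.52
position: [0.4425, -0.0095, 0.2051]
tool_rot: [-0.531, -0.466, 0.534, -0.463]
ft_force: [0.1, 0.3, 0.1]
grip_width: 0.0869
```

```bash
python3 -c "
from h import *
to([.491,-.164,.12],0)
p,d=camera('scene');cv2.imwrite('pics/s1.png',p[:,:,::-1])
to([.491,-.164,.12],0)"
```

```text
t 2.52 pos [ 0.4425 -0.0095  0.2051] yaw -7.8 width 0.0869 F [0.1 0.3 0.1] q [-0.27  0.31  1.89 -0.    0.95 -0.14]
shift cm (now axes) [ 8.47  6.95 14.65] turn units [-1.3  -0.    0.06] shift in goal axes [ 8.51  4.85 15.45]
t 2.57 pos [ 0.4425 -0.0094  0.2051] yaw -7.93 width 0.0869 F [ 0.7  0.5 -0. ] q [-0.27  0.31  1.89 -0.    0.95 -0.14]
shift cm (now axes) [ 8.47  6.98 14.64] turn units [-1.32 -0.    0.06] shift in goal axes [ 8.51  4.85 15.46]
```

View pics/s1.png

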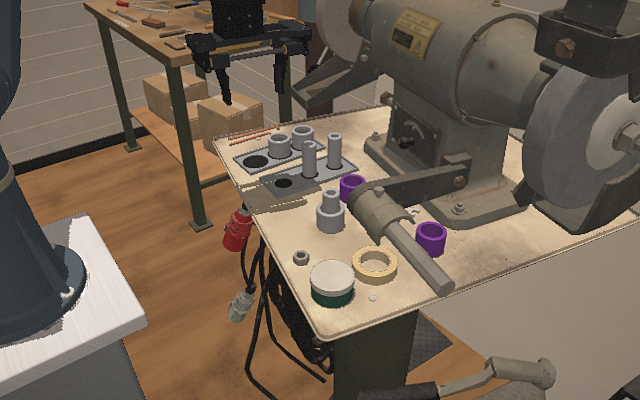

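The gripper is at (250,45). Its body is wide along the jaws, so closing the jaws along x keeps it clear of the rest arm.

Request:
{"method": "send_rows", "body": {
  "steps": [
    [[0,0,0,-0.9,0,0],[0,0,0,-0.3,0,0],[1.0,1.0,3.0,0,0,0],[1.0,1.0,3.0,0,0,0],[1.0,1.0,3.0,0,0,0],[1.0,1.0,3.0,0,0,0],[1.0,0.5,2.0,0,0,0],[0,0,0,0,0,0]]
  ]
}}

```text
time: 3.23
position: [0.4884, -0.153, 0.1518]
tool_rot: [0.495, 0.506, -0.497, 0.502]
ft_force: [0.5, -0.2, 0.2]
grip_width: 0.0872
```

```bash
python3 -c "
from h import *
to([.491,-.164,.12],0)"
```

```text
t 3.23 pos [ 0.4884 -0.153   0.1518] yaw 0.9 width 0.0872 F [ 0.5 -0.2  0.2] q [-0.52  0.48  1.78 -0.    0.88 -0.54]
shift cm (now axes) [3.18 0.26 1.1 ] turn units [ 0.15 -0.01  0.05] shift in goal axes [3.18 0.26 1.1 ]
```

Request:
{"method": "send_rows", "body": {
  "steps": [
    [[1.0,0.2,0.6,0.1,0,0.05],[1.0,0.1,0.5,0,0,0],[1.0,0,0,0,0,0],[1.0,0,0,0,0,0],[0,0,0,0,0,0]]
  ]
}}

```text
time: 3.65
position: [0.4903, -0.1634, 0.1093]
tool_rot: [0.498, 0.504, -0.497, 0.501]
ft_force: [-0.2, 0.7, -0.4]
grip_width: 0.0871
```

```bash
python3 -c "
from h import *
to([.491,-.164,.044],0)"
```

```text
t 3.65 pos [ 0.4903 -0.1634  0.1093] yaw 0.54 width 0.0871 F [-0.2  0.7 -0.4] q [-0.54  0.56  1.8   0.    0.79 -0.55]
shift cm (now axes) [6.53 0.09 0.08] turn units [ 0.09 -0.04  0.03] shift in goal axes [6.53 0.07 0.06]
```

Request:
{"method": "send_rows", "body": {
  "steps": [
    [[1.5,0.1,0.1,0.05,0,0.05],[1.5,0,0,0,0,0],[1.5,0,0,0,0,0],[1.3,0,0,0,0,0],[0.6,0,0,0,0,0],[0.1,0,0,0,0,0],[0,0,0,0,0,0]]
  ]
}}

```text
time: 4.23
position: [0.4912, -0.1595, 0.0444]
tool_rot: [0.498, 0.504, -0.495, 0.503]
ft_force: [-0.4, -0.5, -0.3]
grip_width: 0.087
```

```bash
python3 -c "
from h import *
p,d=camera('scene');cv2.imwrite('pics/s2.png',cv2.resize(p[100:300,180:500,::-1],None,fx=2.4,fy=2.4))
to([.491,-.164,.044],0)"
```

```text
t 4.28 pos [ 0.4914 -0.1595  0.0447] yaw 0.84 width 0.087 F [ 0.  -0.7  0.6] q [-0.53  0.67  1.84  0.01  0.63 -0.56]
shift cm (now axes) [ 0.07 -0.04  0.44] turn units [ 0.14 -0.04 -0.03] shift in goal axes [ 0.07 -0.04  0.45]
```

View pics/s2.png

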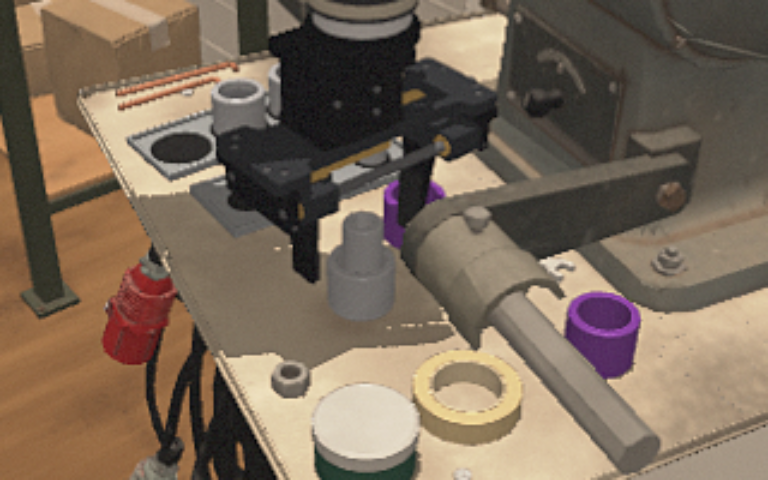

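Fingers straddle the bush at (360,240) with nothing touching. Correcting the 4 mm side offset, then closing.

Request:
{"method": "send_rows", "body": {
  "steps": [
    [[0,0,0.3,0.1,0,0],[0,0,0.2,0,0,0],[0,0,0,0,0,0]]
  ]
}}

```text
time: 4.53
position: [0.4926, -0.1652, 0.0468]
tool_rot: [0.501, 0.5, -0.497, 0.502]
ft_force: [-0.4, 0.2, -0.8]
grip_width: 0.0869
```

Request:
{"method": "send_rows", "body": {
  "steps": [
    [[0,0,0,0,0,0],[0,0,0,0,0,0],[0,0,0,0,0,0],[0,0,0,0,0,0],[0,0,0,0,0,0],[0,0,0,0,0,0]]
  ],
  "gripper": 1,
  "force": 25
}}

```text
time: 5.03
position: [0.4935, -0.1663, 0.0483]
tool_rot: [0.502, 0.499, -0.497, 0.503]
ft_force: [1.6, 0.2, 0.5]
grip_width: 0.055
```

```bash
python3 -c "
from h import *
to([.491,-.164,.15],0)"
```

```text
t 5.03 pos [ 0.4935 -0.1663  0.0483] yaw 0.2 width 0.055 F [1.6 0.2 0.5] q [-0.54  0.67  1.83  0.01  0.63 -0.55]
shift cm (now axes) [-10.17  -0.16  -0.24] turn units [ 0.03 -0.01 -0.08] shift in goal axes [-10.17  -0.25  -0.23]
```

Request:
{"method": "send_rows", "body": {
  "steps": [
    [[0.3,-0.2,-0.2,0,0,-0.1],[0.1,0,0,0,0,0],[0.05,0,0,0,0,0]]
  ]
}}

```text
time: 5.28
position: [0.4913, -0.164, 0.0434]
tool_rot: [0.499, 0.502, -0.5, 0.5]
ft_force: [0.1, 0.5, -0.0]
grip_width: 0.0348
```

```bash
python3 -c "
from h import *
to([.491,-.164,.044],0)"
```

```text
t 5.28 pos [ 0.4913 -0.164   0.0434] yaw 0.2 width 0.0348 F [ 0.1  0.5 -0. ] q [-0.54  0.68  1.83 -0.    0.63 -0.54]
shift cm (now axes) [-0.06 -0.03 -0.  ] turn units [ 0.03 -0.01  0.03] shift in goal axes [-0.06 -0.03 -0.  ]
```

Request:
{"method": "send_rows", "body": {
  "steps": [
    [[0,0,0,0,0,0],[0,0,0,0,0,0],[0,0,0,0,0,0]]
  ]
}}

```text
time: 5.53
position: [0.4911, -0.1638, 0.0431]
tool_rot: [0.498, 0.502, -0.5, 0.5]
ft_force: [-0.2, -1.2, 0.4]
grip_width: 0.0265
```

```bash
python3 -c "
from h import *
to([.491,-.164,.15],0)"
```

```text
t 5.53 pos [ 0.4911 -0.1638  0.0431] yaw 0.22 width 0.0265 F [-0.2 -1.2  0.4] q [-0.54  0.68  1.83 -0.    0.63 -0.54]
shift cm (now axes) [-1.069e+01 -5.000e-02  1.000e-02] turn units [ 0.04 -0.01  0.03] shift in goal axes [-1.069e+01 -1.000e-02  2.000e-02]
```

```bash
python3 -c "
from h import *
p,d=camera('scene');cv2.imwrite('pics/s3.png',cv2.resize(p[140:260,250:410,::-1],None,fx=5,fy=5))
to([.491,-.164,.044],0)"
```

```text
t 5.58 pos [ 0.4911 -0.1638  0.0431] yaw 0.22 width 0.0266 F [ 0.8 -0.5  0.7] q [-0.54  0.68  1.83 -0.    0.63 -0.54]
shift cm (now axes) [-0.09 -0.01  0.02] turn units [ 0.04 -0.01  0.03] shift in goal axes [-0.09 -0.01  0.02]
```

View pics/s3.png

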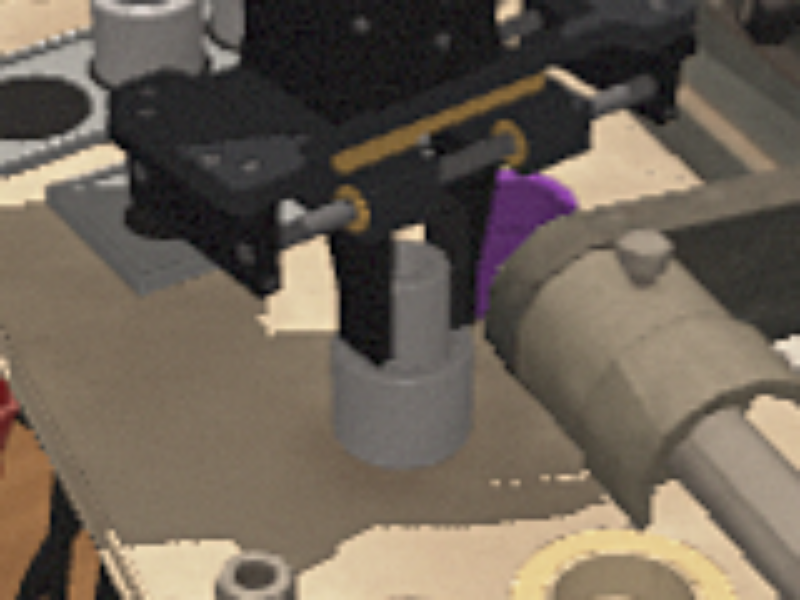

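Fingers close on the small bush at about (415,300) and the width holds steady at 26.5 mm. Lifting straight up.

Request:
{"method": "send_rows", "body": {
  "steps": [
    [[-0.8,0,0,0,0,0],[-1.0,0,0,0,0,0],[-1.0,0,0,0,0,0],[-1.0,0,0,0,0,0],[-1.0,0,0,0,0,0],[-1.0,0,0,0,0,0]]
  ]
}}

```text
time: 6.08
position: [0.4895, -0.1629, 0.1048]
tool_rot: [0.498, 0.504, -0.5, 0.498]
ft_force: [-0.1, 0.7, -1.5]
grip_width: 0.0266
```

```bash
python3 -c "
from h import *
p,d=camera('scene');cv2.imwrite('pics/s4.png',cv2.resize(p[100:260,220:430,::-1],None,fx=3.7,fy=3.7))
to([.491,-.164,.15],0)"
```

```text
t 6.13 pos [ 0.4908 -0.1635  0.1067] yaw 0.22 width 0.0264 F [ 0.4 -1.1 -0.1] q [-0.54  0.56  1.8  -0.    0.78 -0.54]
shift cm (now axes) [-4.33  0.    0.04] turn units [ 0.04 -0.02  0.04] shift in goal axes [-4.33  0.02  0.05]
```

View pics/s4.png

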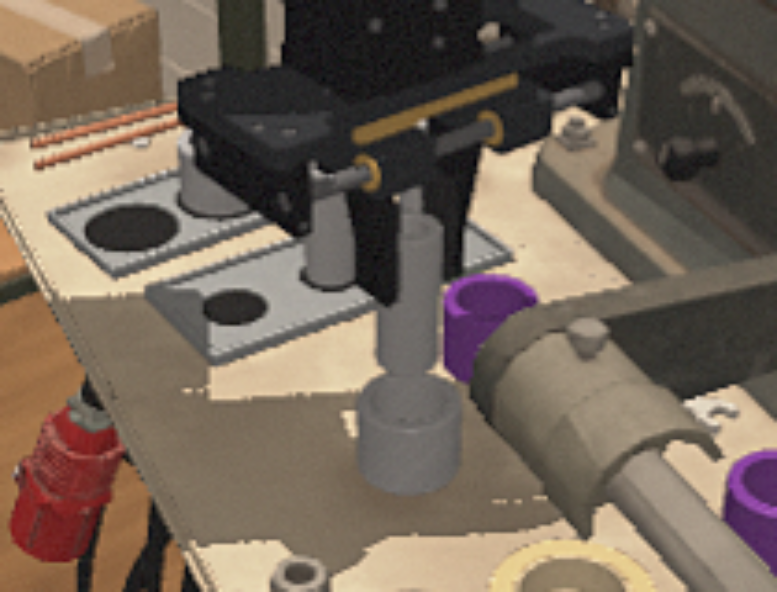

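Clear: the small bush hangs free above the large one, which stays at (410,430).

Request:
{"method": "send_rows", "body": {
  "steps": [
    [[-1.2,0,0,0,0,0],[-1.2,0,0,0,0,0],[-1.2,0,0,0,0,0],[-0.8,0,0.0,0,0,0],[0,0,-2.5,0,0,0],[0,0,-3.5,0,0,0],[0,0,-3.5,0,0,0],[0,0,-3.0,0,0,0]]
  ]
}}

```text
time: 6.8
position: [0.4944, -0.0428, 0.159]
tool_rot: [0.502, 0.494, -0.501, 0.502]
ft_force: [0.9, -0.0, -1.9]
grip_width: 0.0264
```

Request:
{"method": "send_rows", "body": {
  "steps": [
    [[0,0,0,-1,0,0],[0,0,0,-1,0,0],[0,0,0,-1,0,0],[0,0,0,-1,0,0],[0,0,0,-1,0,0],[0,0,0,-1,0,0],[0,0,0,-1,0,0],[0,0,0,-1,0,0]]
  ]
}}

```text
time: 7.47
position: [0.4906, -0.0331, 0.1615]
tool_rot: [0.239, 0.663, -0.24, 0.668]
ft_force: [1.4, 1.0, -1.5]
grip_width: 0.0269
```

Request:
{"method": "send_rows", "body": {
  "steps": [
    [[0,0,0,-1,0,0],[0,0,0,-1,0,0],[0,0,0,-1,0,0],[0,0,0,-1,0,0],[0,0,0,-0.8,0,0],[0,0,0,0,0,0]]
  ]
}}

```text
time: 7.97
position: [0.4893, -0.0326, 0.1633]
tool_rot: [0.055, 0.702, -0.057, 0.707]
ft_force: [0.2, -0.7, -1.6]
grip_width: 0.0266
```

```bash
python3 -c "
from h import *
to([.4985,0,.13],85.1)"
```

```text
t 7.97 pos [ 0.4893 -0.0326  0.1633] yaw 80.86 width 0.0266 F [ 0.2 -0.7 -1.6] q [-0.29  0.44  1.83 -0.    0.87 -1.7 ]
shift cm (now axes) [3.32 3.38 0.36] turn units [-0.71  0.07  0.03] shift in goal axes [3.33 3.33 0.64]
```

Request:
{"method": "send_rows", "body": {
  "steps": [
    [[0.5,1.0,0.2,-0.6,0.05,0.05],[1.0,1.2,0.2,0,0,0],[1.0,1.0,0.2,0,0,0],[0.5,0,0,0,0,0],[0,0,0,0,0,0]]
  ]
}}

```text
time: 8.38
position: [0.4998, -0.0008, 0.1334]
tool_rot: [0.037, 0.704, -0.036, 0.708]
ft_force: [0.8, 0.0, -1.5]
grip_width: 0.0266
```

```bash
python3 -c "
from h import *
to([.4985,0,.0465],85.1)"
```

```text
t 8.38 pos [ 0.4998 -0.0008  0.1334] yaw 84.05 width 0.0266 F [ 0.8  0.  -1.5] q [-0.23  0.5   1.83  0.    0.81 -1.7 ]
shift cm (now axes) [ 8.69  0.05 -0.18] turn units [-0.17  0.05 -0.02] shift in goal axes [ 8.69  0.07 -0.14]
```

Request:
{"method": "send_rows", "body": {
  "steps": [
    [[1.2,0,-0.1,-0.1,0.05,0],[1.5,0,-0.1,0,0,0],[1.5,0,0,0,0,0],[1.5,0,0,0,0,0],[1.2,0,0,0,0,0],[0.5,0,0,0,0,0],[0.1,0,0,0,0,0]]
  ]
}}

```text
time: 8.97
position: [0.4982, -0.0029, 0.0533]
tool_rot: [0.033, 0.706, -0.033, 0.706]
ft_force: [-0.5, 0.2, -1.2]
grip_width: 0.0267
```

```bash
python3 -c "
from h import *
p,d=camera('scene');cv2.imwrite('pics/s5.png',cv2.resize(p[80:240,200:410,::-1],None,fx=3.7,fy=3.7))
to([.4985,0,.0465],85.1)
np.savez('s5.npz',p=p,d=d)"
```

```text
t 9.02 pos [ 0.4982 -0.0029  0.0534] yaw 84.59 width 0.0259 F [-0.1  0.3 -1.7] q [-0.23  0.64  1.88  0.    0.61 -1.71]
shift cm (now axes) [0.69 0.29 0.  ] turn units [-0.09  0.   -0.  ] shift in goal axes [0.69 0.29 0.01]
```

View pics/s5.png

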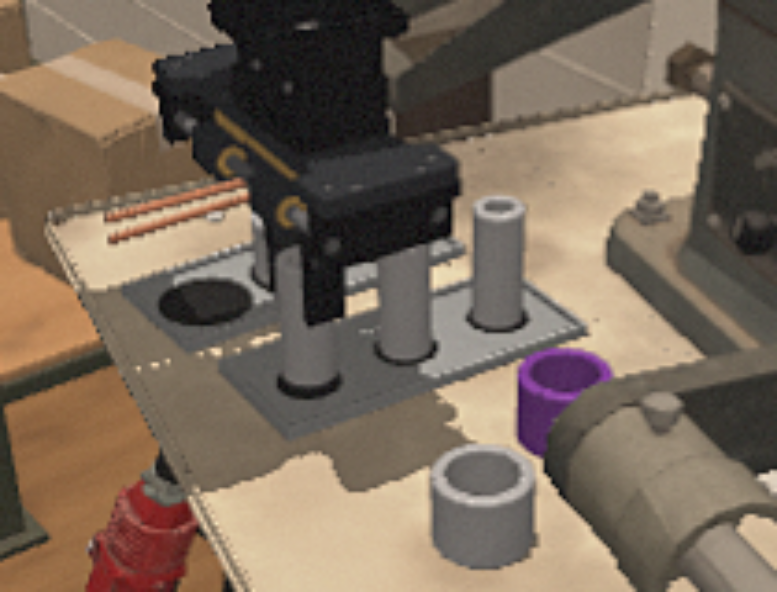

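```bash
python3 - <<'E'
from h import *
from scipy.optimize import least_squares
f=np.load('s5.npz');C=cloud('scene',f['d'])
for z0,z1 in((.014,.03),(.03,.045)):
    m=(C[...,2]>z0)&(C[...,2]<z1)&(np.hypot(C[...,0]-.497,C[...,1])<.022)
    Q=C[m]; s=least_squares(lambda c:np.hypot(Q[:,0]-c[0],Q[:,1]-c[1])-.015,[.497,0],loss='soft_l1',f_scale=.001)
    print(len(Q),s.x,np.std(s.fun))
f0=np.load('scene0.npz');C0=cloud('scene',f0['d'])
for z0,z1 in((.014,.03),(.03,.045)):
    m=(C0[...,2]>z0)&(C0[...,2]<z1)&(np.hypot(C0[...,0]-.56,C0[...,1]+.006)<.022)
    Q=C0[m]; s=least_squares(lambda c:np.hypot(Q[:,0]-c[0],Q[:,1]-c[1])-.015,[.56,-.006],loss='soft_l1',f_scale=.001)
    print('S1',len(Q),s.x,np.std(s.fun))
E
```

```text
106 [ 0.49759244 -0.00252465] 0.0011123652966084237
92 [ 0.49807845 -0.0022892 ] 0.0013289653125624346
S1 97 [ 0.56093216 -0.0039784 ] 0.0011719673062150933
S1 91 [ 0.56064483 -0.0039881 ] 0.0010045186629353462
```

Request:
{"method": "send_rows", "body": {
  "steps": [
    [[0,0.35,0.1,-0.1,0,0],[0.2,0,0,0,0,0],[0.1,0,0,0,0,0]]
  ]
}}

```text
time: 9.27
position: [0.5007, 0.0002, 0.0513]
tool_rot: [0.029, 0.706, -0.03, 0.707]
ft_force: [0.4, 0.1, -1.1]
grip_width: 0.0265
```

```bash
python3 -c "
from h import *
to([.499,0.0004,.0465],85.1)"
```

```text
t 9.27 pos [5.007e-01 2.000e-04 5.130e-02] yaw 85.21 width 0.0265 F [ 0.4  0.1 -1.1] q [-0.22  0.65  1.88  0.    0.61 -1.71]
shift cm (now axes) [ 0.48  0.01 -0.17] turn units [0.02 0.03 0.  ] shift in goal axes [ 0.48  0.01 -0.17]
```

Request:
{"method": "send_rows", "body": {
  "steps": [
    [[0.2,0,-0.15,0,0,0],[0.15,0,0,0,0,0],[0.1,0,0,0,0,0]]
  ]
}}

```text
time: 9.52
position: [0.5003, 0.0003, 0.0479]
tool_rot: [0.029, 0.704, -0.03, 0.709]
ft_force: [-0.1, 0.4, -1.0]
grip_width: 0.0267
```

```bash
python3 -c "
from h import *
to([.499,0.0004,.0465],85.1)"
```

```text
t 9.52 pos [5.003e-01 3.000e-04 4.790e-02] yaw 85.25 width 0.0267 F [-0.1  0.4 -1. ] q [-0.22  0.65  1.88  0.    0.6  -1.71]
shift cm (now axes) [ 0.14 -0.   -0.13] turn units [0.02 0.06 0.01] shift in goal axes [ 0.14 -0.   -0.13]
```

Request:
{"method": "send_rows", "body": {
  "steps": [
    [[0.05,0,-0.15,0,0.05,0],[0.1,0,0,0,0,0],[0.1,0,0,0,0,0]]
  ]
}}

```text
time: 9.77
position: [0.499, 0.0005, 0.0459]
tool_rot: [0.029, 0.706, -0.03, 0.707]
ft_force: [-1.5, 1.4, 13.0]
grip_width: 0.0265
```

```bash
python3 -c "
from h import *
to([.499,0.0004,.0461],85.1)"
```

```text
t 9.77 pos [0.499  0.0005 0.0459] yaw 85.25 width 0.0265 F [-1.5  1.4 13. ] q [-0.22  0.66  1.89 -0.    0.6  -1.71]
shift cm (now axes) [-0.02 -0.01 -0.  ] turn units [0.02 0.02 0.01] shift in goal axes [-0.02 -0.01 -0.  ]
```

Request:
{"method": "send_rows", "body": {
  "steps": [
    [[0,0,0,0,0,0],[0,0,0,0,0,0],[0,0,0,0,0,0],[0,0,0,0,0,0],[0,0,0,0,0,0]]
  ],
  "gripper": 0
}}

```text
time: 10.18
position: [0.4998, 0.0003, 0.0465]
tool_rot: [0.029, 0.705, -0.03, 0.708]
ft_force: [-1.1, 1.0, 0.2]
grip_width: 0.0522
```

```bash
python3 -c "
from h import *
to([.499,0.0004,.13],85.1)"
```

```text
t 10.18 pos [4.998e-01 3.000e-04 4.650e-02] yaw 85.25 width 0.0522 F [-1.1  1.   0.2] q [-0.22  0.66  1.88 -0.    0.6  -1.71]
shift cm (now axes) [-8.35 -0.   -0.05] turn units [0.02 0.04 0.01] shift in goal axes [-8.35  0.01 -0.08]
```

Released. Rising, then moving back toward the large bush and looking.

Request:
{"method": "send_rows", "body": {
  "steps": [
    [[-1.0,0,0,0,0,0],[-1.5,0,0,0,0,0],[-1.5,0,0,0,0,0],[-1.5,0,0,0,0,0],[-1.5,0,0,0,0,0],[-1.5,0,0,0,0,0],[-1.5,0,0,0,0,0]]
  ]
}}

```text
time: 10.77
position: [0.4964, 0.0009, 0.1505]
tool_rot: [0.03, 0.708, -0.029, 0.705]
ft_force: [-0.3, 0.7, 0.7]
grip_width: 0.0862
```

Request:
{"method": "send_rows", "body": {
  "steps": [
    [[0,0,0,1,0,0],[0,-2,0,1,0,0],[0,-2,0,1,0,0],[0,-2,0,1,0,0],[0,-2,0,1,0,0],[0,0,2,1,0,0],[0,0,2,1,0,0],[0,0,2,1,0,0]]
  ]
}}

```text
time: 11.43
position: [0.511, -0.1142, 0.1611]
tool_rot: [0.325, 0.627, -0.324, 0.629]
ft_force: [-0.3, -0.1, 0.4]
grip_width: 0.0869
```

```bash
python3 -c "
from h import *
to([.4895,-.164,.12],0)"
```

```text
t 11.43 pos [ 0.511  -0.1142  0.1611] yaw 35.3 width 0.0869 F [-0.3 -0.1  0.4] q [-0.43  0.48  1.75  0.    0.91 -1.05]
shift cm (now axes) [ 4.1  -4.64  2.81] turn units [ 5.88  0.01 -0.02] shift in goal axes [ 4.11 -2.15  4.98]
```

Request:
{"method": "send_rows", "body": {
  "steps": [
    [[0,0,0,1,0,0],[0,0,0,1,0,0],[0,0,0,1,0,0],[0,0,0,1,0,0],[0,-0.5,0.5,0.7,0,0],[0,-0.8,1.0,0,0,0],[0,-0.8,1.0,0,0,0],[0,0,1,0,0,0]]
  ]
}}

```text
time: 12.1
position: [0.4961, -0.1563, 0.1665]
tool_rot: [0.476, 0.521, -0.473, 0.527]
ft_force: [0.3, -0.7, 0.7]
grip_width: 0.0869
```

```bash
python3 - <<'E'
from h import *
to([.4895,-.164,.12],0)
p,d=camera('scene');np.savez('s6.npz',p=p,d=d)
cv2.imwrite('pics/s6.png',cv2.resize(p[80:280,200:460,::-1],None,fx=3,fy=3))
pt,dt=camera('top');np.savez('t6.npz',p=pt,d=dt)
cv2.imwrite('pics/t6.png',cv2.resize(pt[110:290,100:460,::-1],None,fx=2.2,fy=2.2))
for n,dd in(('scene',d),('top',dt)):
    C=cloud(n,dd)
    for nm,(x,y),z in(("sm",(.498,0),.075),("lg",(.490,-.164),.040),("S1",(.559,-.006),.075),("S2",(.6215,-.0105),.075)):
        m=(abs(C[...,2]-z)<.006)&(np.hypot(C[...,0]-x,C[...,1]-y)<.032)
        if m.sum()>20:
            c,r=cv2.minEnclosingCircle(C[m][:,:2].astype(np.float32)); print(n,nm,np.round(c,4),round(r,4),C[m][:,2].mean().round(4))
E
```

```text
t 12.1 pos [ 0.4961 -0.1563  0.1665] yaw 5.66 width 0.0869 F [ 0.3 -0.7  0.7] q [-0.52  0.46  1.76  0.    0.91 -0.62]
shift cm (now axes) [ 4.64 -0.78  0.68] turn units [ 0.94  0.04 -0.09] shift in goal axes [ 4.65 -0.66  0.77]
scene sm [ 0.4974 -0.0015] 0.0152 0.0734
scene lg [ 0.49   -0.1639] 0.0257 0.0385
scene S2 [ 0.6214 -0.0099] 0.015 0.0735
top sm [ 0.4984 -0.0009] 0.0149 0.0746
top S1 [ 0.5607 -0.0059] 0.0148 0.0745
top S2 [ 0.6226 -0.0108] 0.0152 0.0745
```

View pics/s6.png

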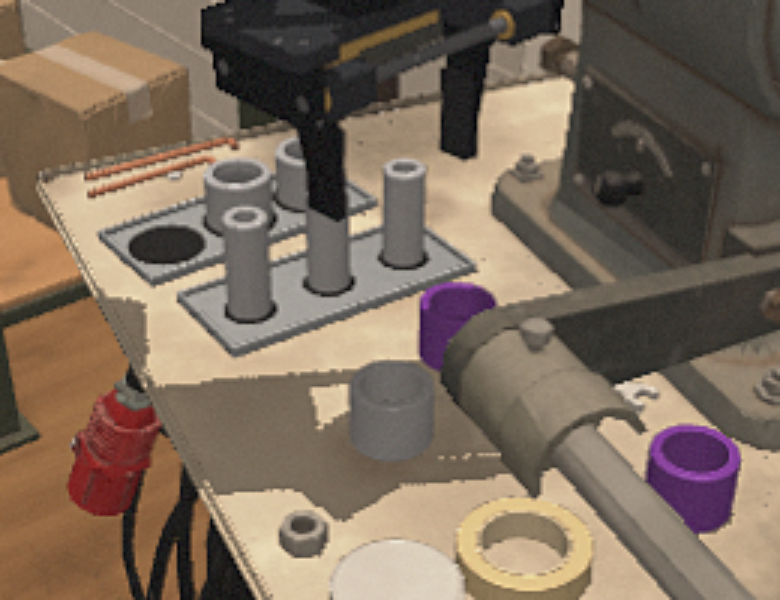

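View pics/t6.png

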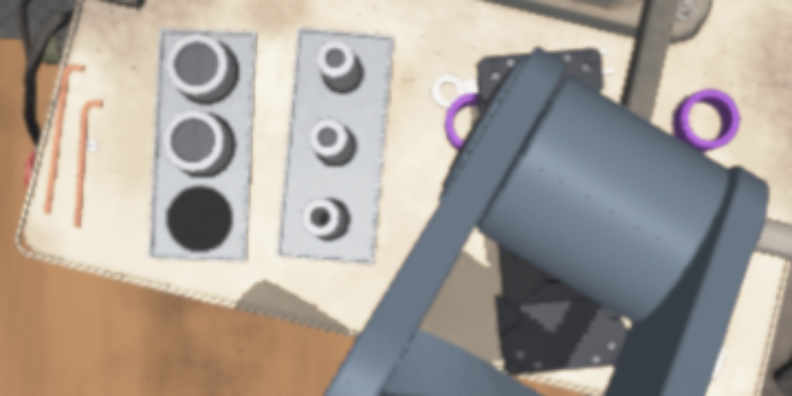

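The small bush stands in its place at (247,265) in the scene crop, about 1 mm or less from the row line by the top view. The large bush is still at (390,410), unmoved.

Request:
{"method": "send_rows", "body": {
  "steps": [
    [[1.0,-0.4,0.3,0.8,0.05,-0.1],[1.2,-0.2,0.3,0,0,0],[1.2,0,0.2,0,0,0],[1.2,0,0.1,0,0,0],[1.0,0,0,0,0,0],[0.5,0,0,0,0,0],[0,0,0,0,0,0]]
  ]
}}

```text
time: 12.78
position: [0.4962, -0.1699, 0.1055]
tool_rot: [0.499, 0.5, -0.496, 0.505]
ft_force: [0.4, 0.2, 0.6]
grip_width: 0.0873
```

```bash
python3 -c "
from h import *
to([.4905,-.163,.012],0)"
```

```text
t 12.78 pos [ 0.4962 -0.1699  0.1055] yaw 0.58 width 0.0873 F [0.4 0.2 0.6] q [-0.54  0.57  1.8   0.    0.77 -0.56]
shift cm (now axes) [ 9.34 -0.65 -0.72] turn units [ 0.1   0.03 -0.08] shift in goal axes [ 9.35 -0.57 -0.69]
```

Request:
{"method": "send_rows", "body": {
  "steps": [
    [[0.8,-0.6,-0.6,0.1,0,-0.1],[1.0,0,-0.2,0,0,0],[1.0,0,0,0,0,0],[0.7,0,0,0,0,0],[0.1,0,0,0,0,0]]
  ]
}}

```text
time: 13.2
position: [0.4903, -0.1606, 0.0681]
tool_rot: [-0.499, -0.499, 0.501, -0.501]
ft_force: [0.3, -0.2, -0.3]
grip_width: 0.0872
```

```bash
python3 -c "
from h import *
to([.4905,-.163,.012],0)"
```

```text
t 13.2 pos [ 0.4903 -0.1606  0.0681] yaw -0.05 width 0.0872 F [ 0.3 -0.2 -0.3] q [-0.53  0.63  1.83 -0.01  0.68 -0.53]
shift cm (now axes) [5.61 0.02 0.22] turn units [-0.01  0.04  0.01] shift in goal axes [5.61 0.02 0.24]
```

Request:
{"method": "send_rows", "body": {
  "steps": [
    [[1.0,0,0.2,0,0,0],[1.2,0,0,0,0,0],[1.2,0,0,0,0,0],[1.0,0,0,0,0,0],[0.5,0,0,0,0,0],[0.1,0,0,0,0,0]]
  ]
}}

```text
time: 13.7
position: [0.4914, -0.1639, 0.0144]
tool_rot: [0.499, 0.498, -0.501, 0.501]
ft_force: [-0.0, -1.1, 0.3]
grip_width: 0.0869
```

```bash
python3 -c "
from h import *
to([.4905,-.163,.012],0)"
```

```text
t 13.7 pos [ 0.4914 -0.1639  0.0144] yaw -0.04 width 0.0869 F [-0.  -1.1  0.3] q [-0.54  0.73  1.85 -0.01  0.56 -0.53]
shift cm (now axes) [ 0.24 -0.09 -0.09] turn units [-0.01  0.05 -0.01] shift in goal axes [ 0.24 -0.09 -0.09]
```

Request:
{"method": "send_rows", "body": {
  "steps": [
    [[0.2,-0.1,0,0,0.05,0],[0,0,0,0,0,0],[0,0,0,0,0,0],[0,0,0,0,0,0],[0,0,0,0,0,0],[0,0,0,0,0,0],[0,0,0,0,0,0]]
  ],
  "gripper": 1,
  "force": 30
}}

```text
time: 14.28
position: [0.4912, -0.1647, 0.0135]
tool_rot: [0.501, 0.499, -0.5, 0.501]
ft_force: [-0.5, 0.0, 0.1]
grip_width: 0.0483
```

Request:
{"method": "send_rows", "body": {
  "steps": [
    [[0,0,0,0,0,0],[0,0,0,0,0,0],[0,0,0,0,0,0]]
  ]
}}

```text
time: 14.53
position: [0.4909, -0.1644, 0.0135]
tool_rot: [0.501, 0.499, -0.5, 0.501]
ft_force: [-0.2, -0.4, -1.6]
grip_width: 0.0468
```

```bash
python3 -c "
from h import *
to([.4905,-.163,.16],0)"
```

```text
t 14.53 pos [ 0.4909 -0.1644  0.0135] yaw -0.04 width 0.0468 F [-0.2 -0.4 -1.6] q [-0.54  0.73  1.85  0.    0.56 -0.54]
shift cm (now axes) [-14.65   0.    -0.13] turn units [-0.01  0.01 -0.03] shift in goal axes [-14.65  -0.04  -0.14]
```

Request:
{"method": "send_rows", "body": {
  "steps": [
    [[-1.0,0,0,0,0,0],[-2,0,0,0,0,0],[-2,0,0,0,0,0],[-2,0,0,0,0,0],[-2,0,0,0,0,0],[-2,0,0,0,0,0],[-2,0,0,0,0,0],[-1,0,0,0,0,0]]
  ]
}}

```text
time: 15.2
position: [0.4868, -0.162, 0.1593]
tool_rot: [0.5, 0.503, -0.501, 0.497]
ft_force: [1.0, 0.7, -1.9]
grip_width: 0.0469
```

Request:
{"method": "send_rows", "body": {
  "steps": [
    [[-0.5,0,0,-1,0,0],[0,0,0,-1,0,0],[0,0,0,-1,0,0],[0,0,0,-1,0,0],[0,0,0,-1,0,0],[0,0,0,-1,0,0],[0,0,0,-1,0,0],[0,0,0,-1,0,0]]
  ]
}}

```text
time: 15.87
position: [0.4855, -0.1607, 0.1738]
tool_rot: [0.241, 0.665, -0.24, 0.665]
ft_force: [0.0, -0.4, -2.1]
grip_width: 0.047
```

Request:
{"method": "send_rows", "body": {
  "steps": [
    [[0,0,0,-1,0,0],[0,0,0,-1,0,0],[0,0,0,-1,0,0],[0,0,0,-1,0,0],[0,0,0,-1,0,0],[0,0,0,-0.5,0,0]]
  ]
}}

```text
time: 16.37
position: [0.4821, -0.1584, 0.1767]
tool_rot: [0.031, 0.707, -0.03, 0.706]
ft_force: [-0.3, 0.7, -1.7]
grip_width: 0.0469
```

```bash
python3 -c "
from h import *
to([.4978,.1075,.15],88.6)"
```

```text
t 16.37 pos [ 0.4821 -0.1584  0.1767] yaw 85.08 width 0.0469 F [-0.3  0.7 -1.7] q [-0.54  0.44  1.77  0.    0.94 -2.02]
shift cm (now axes) [ 2.73 26.62 -0.71] turn units [-0.59 -0.02 -0.02] shift in goal axes [ 2.67 26.62  0.92]
```

Request:
{"method": "send_rows", "body": {
  "steps": [
    [[0,2.0,0,-0.2,0,0],[0,4.0,0,0,0,0],[0,4.0,0,0,0,0],[0,4.0,0,0,0,0],[0,4.0,0,0,0,0],[0,4.0,0,0,0,0],[0,2.5,0,0,0,0],[0,0,0,0,0,0]]
  ]
}}

```text
time: 17.03
position: [0.4978, 0.0929, 0.1808]
tool_rot: [0.025, 0.706, -0.025, 0.708]
ft_force: [-0.3, -1.0, -2.2]
grip_width: 0.0465
```

```bash
python3 -c "
from h import *
to([.4978,.1075,.10],88.6)"
```

```text
t 17.03 pos [0.4978 0.0929 0.1808] yaw 85.94 width 0.0465 F [-0.3 -1.  -2.2] q [-0.04  0.43  1.77  0.    0.94 -1.54]
shift cm (now axes) [ 8.08  1.45 -0.12] turn units [-0.44  0.02 -0.  ] shift in goal axes [ 8.08  1.46 -0.03]
```

Request:
{"method": "send_rows", "body": {
  "steps": [
    [[0.5,0.8,0,-0.4,0,0],[1.5,0.6,0,0,0,0],[1.5,0,0,0,0,0],[1.5,0,0,0,0,0],[1.5,0,0,0,0,0],[0.5,0,0,0,0,0],[0,0,0,0,0,0]]
  ]
}}

```text
time: 17.62
position: [0.4982, 0.1071, 0.1101]
tool_rot: [0.005, 0.705, -0.005, 0.709]
ft_force: [0.3, 0.2, -1.9]
grip_width: 0.0465
```

```bash
python3 -c "
from h import *
to([.4978,.1075,.03],88.6)"
```

```text
t 17.62 pos [0.4982 0.1071 0.1101] yaw 89.15 width 0.0465 F [ 0.3  0.2 -1.9] q [-0.01  0.55  1.83 -0.    0.76 -1.56]
shift cm (now axes) [ 8.01  0.05 -0.08] turn units [0.09 0.05 0.01] shift in goal axes [ 8.01  0.04 -0.04]
```

Request:
{"method": "send_rows", "body": {
  "steps": [
    [[1.0,0,0,0.1,0.05,0],[1.5,0,0,0,0,0],[1.5,0,0,0,0,0],[1.5,0,0,0,0,0],[1.2,0,0,0,0,0],[0.5,0,0,0,0,0],[0.1,0,0,0,0,0]]
  ]
}}

```text
time: 18.2
position: [0.5037, 0.104, 0.0364]
tool_rot: [0.01, 0.704, -0.011, 0.71]
ft_force: [-0.3, -0.2, -2.3]
grip_width: 0.0471
```

```bash
python3 - <<'E'
from h import *
to([.498,.1073,.0165],88.6)
from scipy.optimize import least_squares
p,d=camera('scene');np.savez('s7.npz',p=p,d=d)
cv2.imwrite('pics/s7.png',cv2.resize(p[80:240,200:410,::-1],None,fx=3.7,fy=3.7))
def fit(C,x,y,z0,z1):
    m=(C[...,2]>z0)&(C[...,2]<z1)&(np.hypot(C[...,0]-x,C[...,1]-y)<.031)&(np.hypot(C[...,0]-x,C[...,1]-y)>.02)
    Q=C[m]; s=least_squares(lambda c:np.hypot(Q[:,0]-c[0],Q[:,1]-c[1])-.025,[x,y],loss='soft_l1',f_scale=.001)
    return len(Q),s.x.round(4),np.std(s.fun).round(4)
print(fit(cloud('scene',d),.498,.107,.026,.04)); C0=cloud('scene',np.load('scene0.npz')['d'])
print('L1',fit(C0,.56,.1056,.015,.035),'L2',fit(C0,.622,.105,.015,.035))
E
```

```text
t 18.2 pos [0.5037 0.104  0.0364] yaw 88.28 width 0.0471 F [-0.3 -0.2 -2.3] q [-0.01  0.69  1.86 -0.    0.59 -1.55]
shift cm (now axes) [ 1.98  0.32 -0.59] turn units [-0.05  0.09  0.01] shift in goal axes [ 1.99  0.32 -0.57]
(102, array([0.5019, 0.1041]), np.float64(0.0013))
L1 (183, array([0.5602, 0.1072]), np.float64(0.0015)) L2 (132, array([0.6222, 0.106 ]), np.float64(0.0015))
```

View pics/s7.png

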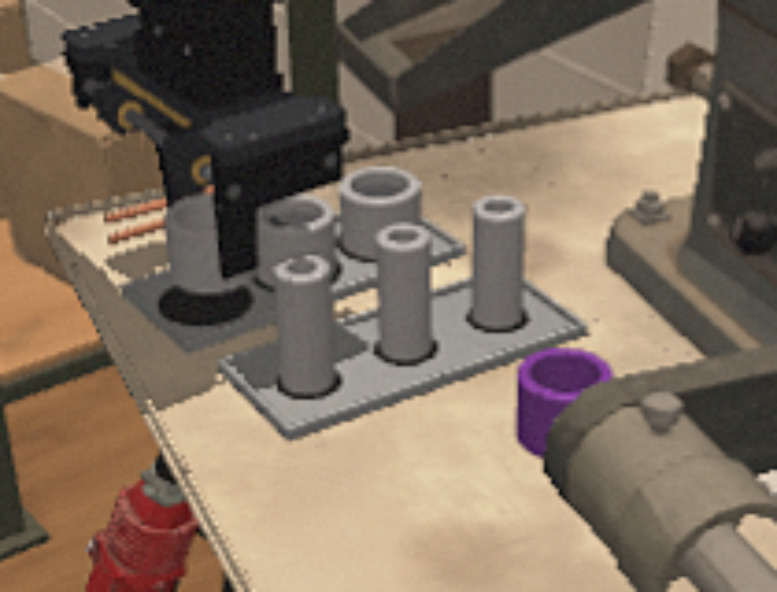

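Request:
{"method": "send_rows", "body": {
  "steps": [
    [[0.3,0.35,-0.55,0,0.1,0],[0.3,0,0,0,0,0],[0.3,0,0,0,0,0]]
  ]
}}

```text
time: 18.5
position: [0.4999, 0.1077, 0.029]
tool_rot: [0.011, 0.706, -0.011, 0.708]
ft_force: [-0.4, -0.8, -2.1]
grip_width: 0.0467
```

```bash
python3 -c "
from h import *
to([.4985,.1073,.0165],88.6)"
```

```text
t 18.5 pos [0.4999 0.1077 0.029 ] yaw 88.24 width 0.0467 F [-0.4 -0.8 -2.1] q [-0.01  0.7   1.86 -0.    0.58 -1.55]
shift cm (now axes) [ 1.25 -0.04 -0.14] turn units [-0.06  0.03  0.01] shift in goal axes [ 1.25 -0.04 -0.14]
```

Request:
{"method": "send_rows", "body": {
  "steps": [
    [[0.3,0,-0.15,0,0.05,0],[0.3,0,-0.05,0,0,0],[0.2,0,0,0,0,0],[0.1,0,0,0,0,0]]
  ]
}}

```text
time: 18.83
position: [0.4983, 0.1081, 0.0199]
tool_rot: [0.01, 0.707, -0.011, 0.707]
ft_force: [0.3, -0.5, -1.7]
grip_width: 0.0465
```

```bash
python3 -c "
from h import *
to([.4985,.1073,.0165],88.6)"
```

```text
t 18.83 pos [0.4983 0.1081 0.0199] yaw 88.29 width 0.0465 F [ 0.3 -0.5 -1.7] q [-0.01  0.72  1.86 -0.    0.56 -1.55]
shift cm (now axes) [ 0.34 -0.08  0.03] turn units [-0.05 -0.01  0.01] shift in goal axes [ 0.34 -0.08  0.03]
```

Request:
{"method": "send_rows", "body": {
  "steps": [
    [[0.15,-0.07,0,0,0,0],[0.15,0,0,0,0,0],[0.1,0,0,0,0,0]]
  ]
}}

```text
time: 19.08
position: [0.4984, 0.1073, 0.0163]
tool_rot: [0.01, 0.707, -0.011, 0.707]
ft_force: [-3.1, -0.8, 16.1]
grip_width: 0.0468
```

```bash
python3 -c "
from h import *
to([.4985,.1073,.0165],88.6)"
```

```text
t 19.08 pos [0.4984 0.1073 0.0163] yaw 88.29 width 0.0468 F [-3.1 -0.8 16.1] q [-0.01  0.72  1.87 -0.    0.55 -1.55]
shift cm (now axes) [-0.02 -0.    0.01] turn units [-0.05 -0.01  0.01] shift in goal axes [-0.02 -0.    0.01]
```

Request:
{"method": "send_rows", "body": {
  "steps": [
    [[0,0,0,0,0,0],[0,0,0,0,0,0],[0,0,0,0,0,0],[0,0,0,0,0,0],[0,0,0,0,0,0],[0,0,0,0,0,0]]
  ],
  "gripper": 0
}}

```text
time: 19.58
position: [0.4998, 0.1072, 0.0175]
tool_rot: [0.01, 0.706, -0.011, 0.708]
ft_force: [-0.2, 0.4, 0.7]
grip_width: 0.0788
```

Request:
{"method": "send_rows", "body": {
  "steps": [
    [[-0.8,0,0,0,0,0],[-1.2,0,0,0,0,0],[-1.5,0,0,0,0,0],[-2,0,0,0,0,0],[-2,0,0,0,0,0],[-2,0,0,0,0,0],[-2,0,0,0,0,0],[-2,0,0,0,0,0]]
  ]
}}

```text
time: 20.25
position: [0.4954, 0.1072, 0.1564]
tool_rot: [0.011, 0.71, -0.011, 0.704]
ft_force: [-0.3, 0.5, -0.3]
grip_width: 0.0868
```

Request:
{"method": "send_rows", "body": {
  "steps": [
    [[-1,0,0,0,0,0],[-0.5,-3.5,0,0,0,0],[0,-4,0,0,0,0],[0,-4,0,0,0,0],[0,-4,0,0,0,0],[0,-4,0,0,0,0],[0,-3,0,0,0,0],[0,0,0,0,0,0]]
  ]
}}

```text
time: 20.92
position: [0.4936, -0.1244, 0.1839]
tool_rot: [0.005, 0.703, -0.008, 0.711]
ft_force: [-0.3, 0.5, -0.7]
grip_width: 0.087
```

```bash
python3 - <<'E'
from h import *
to([.4985,.1073,.0165],88.6)
p,d=camera('scene')
cv2.imwrite('pics/s8.png',cv2.resize(p[80:280,200:460,::-1],None,fx=3,fy=3))
pt,dt=camera('top')
cv2.imwrite('pics/t8.png',cv2.resize(pt[110:290,100:460,::-1],None,fx=2.2,fy=2.2))
for n,dd in(('scene',d),('top',dt)):
    C=cloud(n,dd)
    for nm,(x,y),z in(("sm",(.498,0),.075),("S1",(.559,-.006),.075),("S2",(.6215,-.0105),.075),("lg",(.498,.107),.043),("L1",(.56,.105),.043),("L2",(.622,.104),.043)):
        m=(abs(C[...,2]-z)<.006)&(np.hypot(C[...,0]-x,C[...,1]-y)<.032)
        if m.sum()>20:
            c,r=cv2.minEnclosingCircle(C[m][:,:2].astype(np.float32)); print(n,nm,np.round(c,4),round(r,4),C[m][:,2].mean().round(4))
E
```

```text
t 20.92 pos [ 0.4936 -0.1244  0.1839] yaw 88.89 width 0.087 F [-0.3  0.5 -0.7] q [-0.47  0.42  1.77  0.    0.94 -2.02]
shift cm (now axes) [16.63 23.25 -0.16] turn units [0.05 0.12 0.04] shift in goal axes [16.74 23.18 -0.08]
scene sm [ 0.4973 -0.0023] 0.0154 0.0735
scene S1 [ 0.5587 -0.0056] 0.0161 0.0737
scene S2 [ 0.6197 -0.0118] 0.0143 0.0734
scene lg [0.4956 0.1048] 0.0259 0.0415
scene L1 [0.5588 0.1052] 0.026 0.0414
scene L2 [0.6216 0.104 ] 0.0264 0.0414
top sm [ 4.987e-01 -1.000e-04] 0.0144 0.0746
top S1 [ 0.5607 -0.0059] 0.0148 0.0747
top S2 [ 0.6224 -0.0107] 0.015 0.0744
top lg [0.4969 0.1067] 0.0257 0.0423
top L1 [0.5605 0.1064] 0.0254 0.0421
top L2 [0.6227 0.1048] 0.0255 0.042
```

View pics/s8.png

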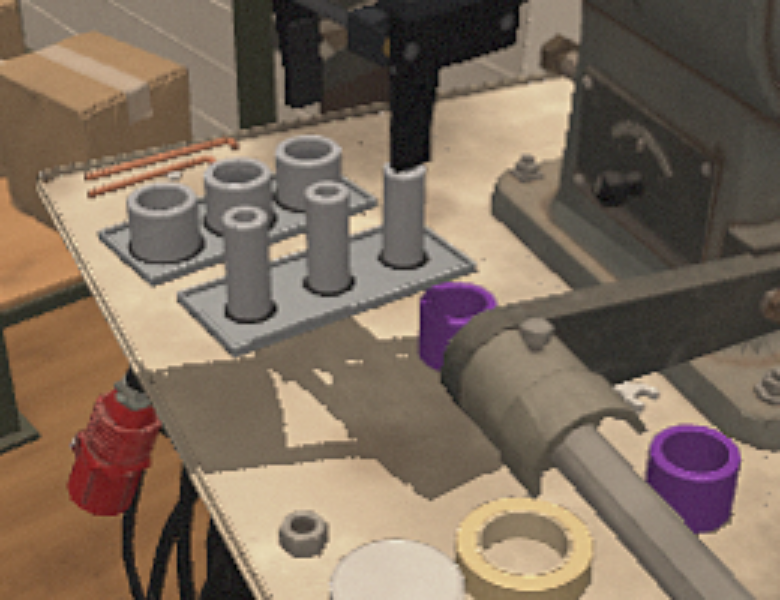

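View pics/t8.png

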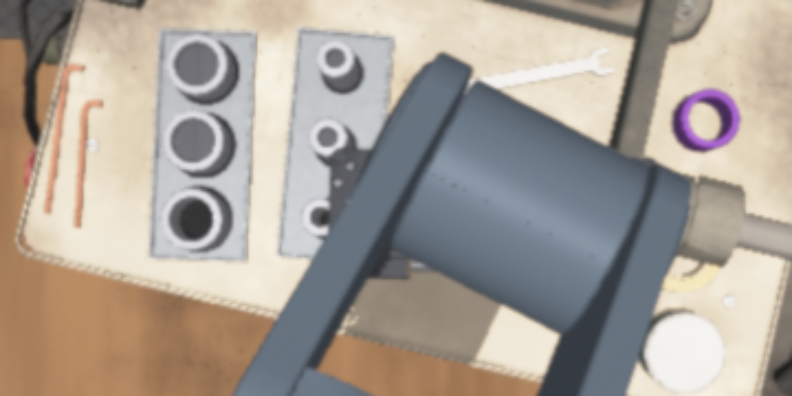

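Both stand upright: the small bush at (247,265) and the large at (165,225) in the scene crop. The large one reads about 2 mm off its row line, so I'm refining that measurement.

```bash
python3 - <<'E'
from h import *
acc={}
P0=np.load('top0.npz')
def meas(n,p,d,tag,lst):
    g=cv2.cvtColor(p,cv2.COLOR_RGB2GRAY)
    C=cloud(n,d)
    for nm,(x,y),z,r in lst:
        # depth mask outer contour centroid
        m=((abs(C[...,2]-z)<.006)&(np.hypot(C[...,0]-x,C[...,1]-y)<r+.008)).astype(np.uint8)
        cn,_=cv2.findContours(m,cv2.RETR_EXTERNAL,cv2.CHAIN_APPROX_NONE)
        c=max(cn,key=len); e=cv2.fitEllipse(c); h=cv2.fillPoly(np.zeros_like(m),[c],1); M=cv2.moments(h,True)
        a=ray(n,e[0],z)[0][:2]; b=ray(n,(M['m10']/M['m00'],M['m01']/M['m00']),z)[0][:2]
        print(n,tag,nm,a.round(4),b.round(4))
L=[("lg",(.497,.107),.043,.025),("L1",(.56,.105),.043,.025),("L2",(.622,.104),.043,.025)]
S=[("sm",(.498,0),.075,.015),("S1",(.56,-.006),.075,.015),("S2",(.622,-.0105),.075,.015)]
for n in('top','scene'):
    p,d=camera(n); np.savez(n+'9.npz',p=p,d=d); meas(n,p,d,'now',L)
    f=np.load({'top':'t6.npz','scene':'s6.npz'}[n]); 
    meas(n,f['p'],f['d'],'mid',S if n=='top' else S[::2])
# disc centre thresholds in first pictures
for n in('top','scene'):
    g=cv2.cvtColor(np.load(n+'0.npz')['p'],cv2.COLOR_RGB2GRAY)
    for th in(50,60,70,80,90):
        cn,_=cv2.findContours((g<th).astype(np.uint8),cv2.RETR_EXTERNAL,cv2.CHAIN_APPROX_NONE)
        for c in cn:
            if cv2.contourArea(c)>60:
                M=cv2.moments(c);u=(M['m10']/M['m00'],M['m01']/M['m00']);P=ray(n,u,.003)[0]
                if np.hypot(P[0]-.498,P[1]-.107)<.01 or np.hypot(P[0]-.498,P[1])<.01: print(n,th,P.round(4))
E
python3 - <<'E'
import sys;sys.path.insert(0,'.')
from h import *
p=np.load('top9.npz')['p'];q=np.load('scene9.npz')['p']
a=cv2.resize(p[180:240,155:225,::-1],None,fx=5.5,fy=5.5,interpolation=cv2.INTER_CUBIC);b=cv2.resize(q[130:190,230:300,::-1],None,fx=5.5,fy=5.5,interpolation=cv2.INTER_CUBIC)
cv2.imwrite('pics/z9.png',np.hstack([a,b]))
E
```

```text
top now lg [0.4967 0.106 ] [0.4967 0.106 ]
top now L1 [0.5602 0.1059] [0.5602 0.1059]
top now L2 [0.6223 0.104 ] [0.6223 0.104 ]
top mid sm [ 0.4986 -0.0012] [ 0.4986 -0.0012]
top mid S1 [ 0.5603 -0.0061] [ 0.5603 -0.0061]
top mid S2 [ 0.6222 -0.0107] [ 0.6222 -0.0107]
scene now lg [0.4932 0.1017] [0.4932 0.1017]
scene now L1 [0.5565 0.1018] [0.5566 0.1019]
scene now L2 [0.6182 0.0996] [0.6183 0.0997]
scene mid sm [ 0.4948 -0.0048] [ 0.4949 -0.0047]
scene mid S2 [ 0.6178 -0.0147] [ 0.6178 -0.0147]
top 50 [ 4.992e-01 -2.000e-04  3.000e-03]
top 50 [0.4985 0.1076 0.003 ]
top 60 [ 0.499  -0.0005  0.003 ]
top 60 [0.4985 0.1077 0.003 ]
top 70 [ 4.989e-01 -3.000e-04  3.000e-03]
top 70 [0.4985 0.1078 0.003 ]
top 80 [ 4.989e-01 -3.000e-04  3.000e-03]
top 80 [0.4984 0.1078 0.003 ]
top 90 [ 0.4989 -0.0005  0.003 ]
top 90 [0.4985 0.108  0.003 ]
scene 50 [4.969e-01 2.000e-04 3.000e-03]
scene 50 [0.4965 0.1075 0.003 ]
scene 60 [4.971e-01 3.000e-04 3.000e-03]
scene 60 [0.4963 0.1078 0.003 ]
scene 70 [4.973e-01 2.000e-04 3.000e-03]
scene 70 [0.4964 0.1077 0.003 ]
scene 80 [4.975e-01 3.000e-04 3.000e-03]
scene 80 [0.4966 0.1083 0.003 ]
scene 90 [0.4978 0.0007 0.003 ]
scene 90 [0.4965 0.1083 0.003 ]
```

View pics/z9.png

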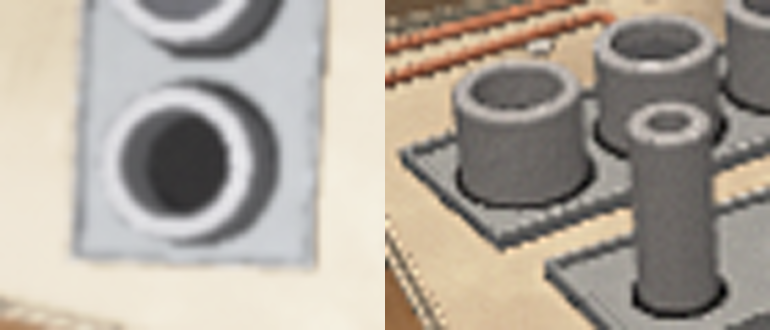

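The refined comparison puts the large bush (-1.5, -1.8) mm off its row position; the small one is within 0.5 mm. There is plenty of time, so I'll regrip and nudge it.

Request:
{"method": "send_rows", "body": {
  "steps": [
    [[0,2.5,0,0,0.1,0.05],[0,4,0,0,0,0],[0,4,0,0,0,0],[0,4,0,0,0,0],[0,4,0,0,0,0],[0,3,0,0,0,0],[0,0.5,0,0,0,0],[0,0,0,0,0,0]]
  ]
}}

```text
time: 21.78
position: [0.49, 0.1211, 0.1841]
tool_rot: [0.002, 0.709, 0.002, 0.706]
ft_force: [-0.7, -0.2, 0.1]
grip_width: 0.0871
```

```bash
python3 -c "
from h import *
to([.4984,.1073,.09],88.6)"
```

```text
t 21.78 pos [0.49   0.1211 0.1841] yaw 90.0 width 0.0871 F [-0.7 -0.2  0.1] q [ 0.02  0.42  1.77  0.01  0.95 -1.56]
shift cm (now axes) [ 9.4  -1.44  0.89] turn units [ 0.23 -0.04 -0.06] shift in goal axes [ 9.41 -1.36  0.88]
```

Request:
{"method": "send_rows", "body": {
  "steps": [
    [[1.0,-0.7,0.4,0.2,-0.05,-0.05],[1.7,-0.6,0.3,0,0,0],[1.7,0,0,0,0,0],[1.7,0,0,0,0,0],[1.5,0,0,0,0,0],[0.6,0,0,0,0,0],[0.1,0,0,0,0,0]]
  ]
}}

```text
time: 22.37
position: [0.4952, 0.1086, 0.0997]
tool_rot: [0.004, 0.706, -0.004, 0.708]
ft_force: [-0.1, 0.7, -0.3]
grip_width: 0.0868
```

```bash
python3 -c "
from h import *
to([.4984,.1073,.017],88.6)"
```

```text
t 22.37 pos [0.4952 0.1086 0.0997] yaw 89.34 width 0.0868 F [-0.1  0.7 -0.3] q [-0.    0.56  1.84 -0.    0.74 -1.56]
shift cm (now axes) [ 8.27 -0.12  0.3 ] turn units [0.12 0.03 0.01] shift in goal axes [ 8.27 -0.12  0.33]
```

Request:
{"method": "send_rows", "body": {
  "steps": [
    [[1.0,0,0,0.1,0.05,0],[1.5,0,0,0,0,0],[1.5,0,0,0,0,0],[1.5,0,0,0,0,0],[1.2,0,0,0,0,0],[0.5,0,0,0,0,0],[0,0,0,0,0,0]]
  ]
}}

```text
time: 22.95
position: [0.4991, 0.1068, 0.0269]
tool_rot: [0.009, 0.705, -0.01, 0.709]
ft_force: [-0.7, 0.8, 1.2]
grip_width: 0.0873
```

```bash
python3 -c "
from h import *
to([.4984,.1073,.0165],88.6)"
```

```text
t 22.95 pos [0.4991 0.1068 0.0269] yaw 88.51 width 0.0873 F [-0.7  0.8  1.2] q [-0.01  0.7   1.87 -0.    0.57 -1.55]
shift cm (now axes) [ 1.04  0.05 -0.08] turn units [-0.01  0.05  0.02] shift in goal axes [ 1.04  0.05 -0.07]
```

Request:
{"method": "send_rows", "body": {
  "steps": [
    [[0.4,0,-0.1,0,0.05,0],[0.3,0,0,0,0,0],[0.15,0,0,0,0,0],[0,0,0,0,0,0]]
  ]
}}

```text
time: 23.28
position: [0.4998, 0.1066, 0.0194]
tool_rot: [0.009, 0.706, -0.01, 0.708]
ft_force: [-0.2, 1.0, -0.2]
grip_width: 0.0869
```

```bash
python3 -c "
from h import *
to([.4984,.1073,.0165],88.6)"
```

```text
t 23.28 pos [0.4998 0.1066 0.0194] yaw 88.49 width 0.0869 F [-0.2  1.  -0.2] q [-0.01  0.72  1.86 -0.    0.56 -1.55]
shift cm (now axes) [ 0.29  0.07 -0.14] turn units [-0.02  0.03  0.02] shift in goal axes [ 0.29  0.07 -0.14]
```

Request:
{"method": "send_rows", "body": {
  "steps": [
    [[0.2,0.05,-0.1,0,0,0],[0,0,0,0,0,0],[0,0,0,0,0,0],[0,0,0,0,0,0],[0,0,0,0,0,0]]
  ],
  "gripper": 1
}}

```text
time: 23.7
position: [0.4995, 0.1073, 0.0185]
tool_rot: [0.009, 0.705, -0.01, 0.709]
ft_force: [-0.2, -0.9, -0.5]
grip_width: 0.0614
```

```bash
python3 -c "
from h import *
to([.4984,.1073,.0165],88.6)"
```

```text
t 23.7 pos [0.4995 0.1073 0.0185] yaw 88.5 width 0.0614 F [-0.2 -0.9 -0.5] q [-0.01  0.72  1.87 -0.    0.55 -1.55]
shift cm (now axes) [ 0.2  -0.01 -0.11] turn units [-0.02  0.06  0.01] shift in goal axes [ 0.2  -0.01 -0.11]
```

Request:
{"method": "send_rows", "body": {
  "steps": [
    [[0,0,0,0,0.05,0],[0,0,0,0,0,0],[0,0,0,0,0,0],[0,0,0,0,0,0],[0,0,0,0,0,0]]
  ]
}}

```text
time: 24.12
position: [0.4996, 0.1073, 0.0187]
tool_rot: [0.009, 0.707, -0.01, 0.707]
ft_force: [-0.2, 0.3, -0.0]
grip_width: 0.047
```

```bash
python3 -c "
from h import *
to([.4984,.1073,.0165],88.6)"
```

```text
t 24.12 pos [0.4996 0.1073 0.0187] yaw 88.49 width 0.047 F [-0.2  0.3 -0. ] q [-0.01  0.72  1.86 -0.    0.56 -1.55]
shift cm (now axes) [ 0.22 -0.01 -0.12] turn units [-0.02  0.    0.01] shift in goal axes [ 0.22 -0.01 -0.12]
```

Request:
{"method": "send_rows", "body": {
  "steps": [
    [[-0.2,0,0,0,0,0],[0,0.16,0.15,0,0,0],[0,0,0,0,0,0]]
  ]
}}

```text
time: 24.37
position: [0.5006, 0.1089, 0.0203]
tool_rot: [0.009, 0.707, -0.01, 0.707]
ft_force: [0.3, -0.1, -2.1]
grip_width: 0.0471
```

```bash
python3 -c "
from h import *
to([.5011,.1089,.0187],88.5)"
```

```text
t 24.37 pos [0.5006 0.1089 0.0203] yaw 88.48 width 0.0471 F [ 0.3 -0.1 -2.1] q [-0.    0.72  1.86 -0.    0.57 -1.55]
shift cm (now axes) [ 0.16 -0.    0.05] turn units [-0.   -0.01  0.01] shift in goal axes [ 0.16 -0.    0.05]
```

Request:
{"method": "send_rows", "body": {
  "steps": [
    [[0.05,0,0.05,0,0,0],[0.1,0,0,0,0,0],[0.05,0,0,0,0,0]]
  ]
}}

```text
time: 24.62
position: [0.5012, 0.1091, 0.0186]
tool_rot: [0.009, 0.707, -0.01, 0.707]
ft_force: [-1.8, -0.7, 9.1]
grip_width: 0.0467
```

```bash
python3 -c "
from h import *
to([.5011,.1089,.0187],88.5)"
```

```text
t 24.62 pos [0.5012 0.1091 0.0186] yaw 88.51 width 0.0467 F [-1.8 -0.7  9.1] q [-0.    0.72  1.86 -0.    0.57 -1.55]
shift cm (now axes) [-0.01 -0.02 -0.01] turn units [ 0.   -0.01  0.02] shift in goal axes [-0.01 -0.02 -0.01]
```

Seated at the target. Release, rise, clear away and check.

Request:
{"method": "send_rows", "body": {
  "steps": [
    [[0,0,0,0,0,0],[0,0,0,0,0,0],[0,0,0,0,0,0],[0,0,0,0,0,0],[0,0,0,0,0,0],[0,0,0,0,0,0]]
  ],
  "gripper": 0
}}

```text
time: 25.12
position: [0.5018, 0.1091, 0.0191]
tool_rot: [0.009, 0.707, -0.01, 0.707]
ft_force: [-0.6, 0.6, -0.6]
grip_width: 0.0789
```

Request:
{"method": "send_rows", "body": {
  "steps": [
    [[-0.8,0,0,0,0,0],[-1.2,0,0,0,0,0],[-1.5,0,0,0,0,0],[-2,0,0,0,0,0],[-2,0,0,0,0,0],[-2,0,0,0,0,0],[-2,0,0,0,0,0],[-2,0,0,0,0,0]]
  ]
}}

```text
time: 25.78
position: [0.4978, 0.1091, 0.1582]
tool_rot: [0.009, 0.711, -0.01, 0.703]
ft_force: [1.4, 0.1, 0.4]
grip_width: 0.0868
```

Request:
{"method": "send_rows", "body": {
  "steps": [
    [[-1,0,0,0,0,0],[-0.5,-3.5,0,0,0,0],[0,-4,0,0,0,0],[0,-4,0,0,0,0],[0,-4,0,0,0,0],[0,-4,0,0,0,0],[0,-4,0,0,0,0],[0,-2,0,0,0,0]]
  ]
}}

```text
time: 26.45
position: [0.4956, -0.1499, 0.186]
tool_rot: [0.003, 0.704, -0.005, 0.71]
ft_force: [-0.0, -0.1, -0.2]
grip_width: 0.087
```

Request:
{"method": "send_rows", "body": {
  "steps": [
    [[-1,0,0,0,0,0],[0,0,0,0,0,0],[0,0,0,0,0,0],[0,0,0,0,0,0]]
  ]
}}

```text
time: 26.78
position: [0.4951, -0.154, 0.1984]
tool_rot: [0.005, 0.703, -0.009, 0.711]
ft_force: [0.0, -0.2, -0.1]
grip_width: 0.0867
```

```bash
python3 - <<'E'
from h import *
for n in('scene','top'):
    p,d=camera(n); C=cloud(n,d)
    cv2.imwrite(f'pics/{n}f.png',cv2.resize(p[80:280,100:400,::-1],None,fx=2.6,fy=2.6))
    for nm,(x,y),z,r in [("lg",(.498,.107),.043,.025),("L1",(.56,.105),.043,.025),("L2",(.622,.104),.043,.025),("sm",(.498,0),.075,.015),("S1",(.56,-.006),.075,.015),("S2",(.622,-.0105),.075,.015)]:
        m=((abs(C[...,2]-z)<.006)&(np.hypot(C[...,0]-x,C[...,1]-y)<r+.008)).astype(np.uint8)
        cn,_=cv2.findContours(m,cv2.RETR_EXTERNAL,cv2.CHAIN_APPROX_NONE)
        if not cn: continue
        e=cv2.fitEllipse(max(cn,key=len)); print(n,nm,ray(n,e[0],z)[0][:2].round(4),m.sum(),C[m>0][:,2].mean().round(4))
to([.5,0,.2],88)
E
```

```text
scene lg [0.495  0.1035] 187 0.0417
scene L1 [0.5566 0.1014] 181 0.0414
scene L2 [0.618 0.1  ] 167 0.0414
scene sm [ 0.4947 -0.0048] 115 0.0736
scene S1 [ 0.5568 -0.0095] 116 0.0734
scene S2 [ 0.617 -0.015] 104 0.0733
top lg [0.4983 0.1077] 323 0.0424
top L1 [0.5603 0.1058] 344 0.042
top L2 [0.6223 0.104 ] 354 0.042
top sm [ 0.4987 -0.0012] 175 0.0746
top S1 [ 0.5604 -0.0061] 176 0.0745
top S2 [ 0.6221 -0.0106] 180 0.0743
t 26.88 pos [ 0.4949 -0.1534  0.198 ] yaw 88.94 width 0.0869 F [-0.3  0.2  0.3] q [-0.52  0.41  1.73  0.    0.98 -2.07]
shift cm (now axes) [-0.26 15.35  0.23] turn units [0.16 0.09 0.04] shift in goal axes [-0.2  15.35 -0.03]
```

View pics/scenef.png

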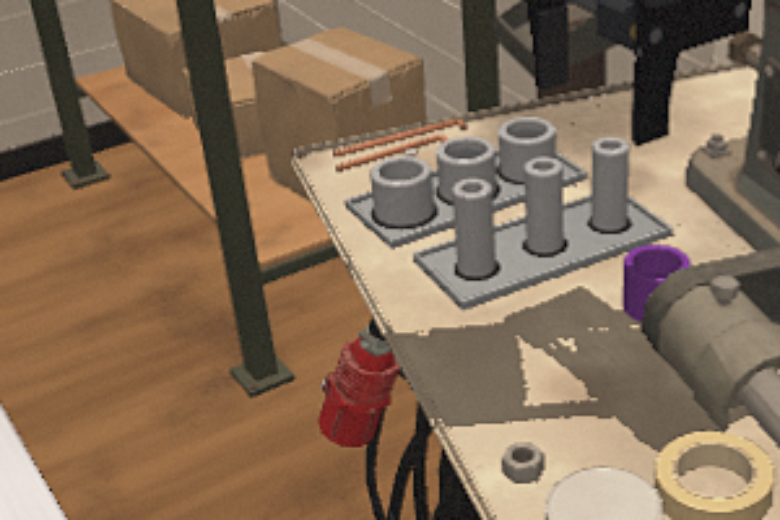

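View pics/topf.png

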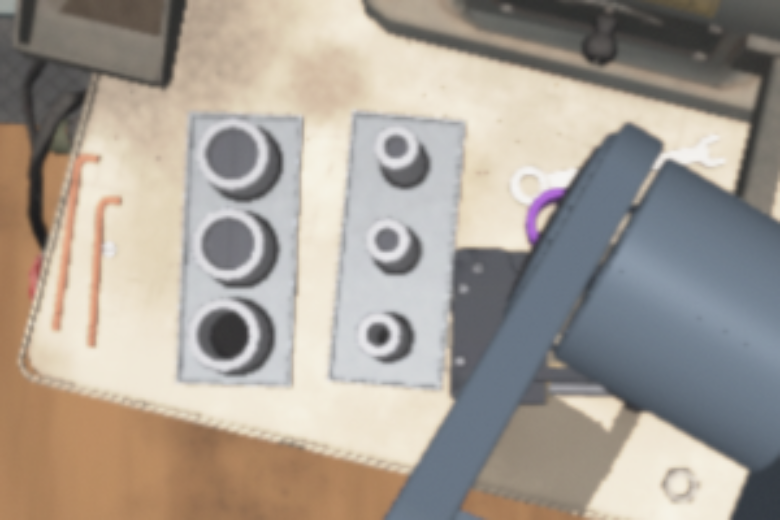

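Both bushes stand upright in line with their rows: large at (228,337) and small at (382,337) in the top crop. The spacing is 62 mm within about 0.5 mm, and the gripper is open and clear.

```bash
python3 -c "
from h import *
print(hand_in())"
```

```text
the job is handed in; nothing more can be done
None
```

The job is done and handed in at about 27 s of the 51 s allowed. I lifted the small bush straight out of the large one and stood each upright on the empty place at the near end of its own row. Both are released.

- **Large bush:** my first set-down was about 2 mm off its place by the row spacing, so I gripped it again and moved it. It then read within about 0.5 mm by the top camera.
- **Small bush:** its final check read within about 0.5 mm by the top camera.
- **Gripper:** at hand-in it was open and clear of everything. The largest set-down force I read was about 16 N.
- **Disagreements:** the scene camera gave positions 3–4 mm off the top camera's in x and y, for the screwed-down bushes as well. I therefore judged the placing relative to those neighbours. The gripper also showed about 3 mm less than the true diameter on both bushes, but neither slipped.

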